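Set and lock the metering valve

ROBOT

A 7-joint arm with a two-finger parallel gripper is mounted at the origin on a cart in front of the work surface, level with it; the furniture and walls round the work are solid. World frame = base frame: x ahead of the robot, y to its left, z up, the work surface at z = 0. Lengths are in m, angles in rad, forces in N, time in s.
With the tool pointing down it reaches from about 0.4 to 0.85 m from the base axis. Payload 4.5 kg.
Tool frame: the origin (TCP) lies at the very end of the fingers, on their centre line; the grasp point (between the pads) lies 19 mm behind it; x points along the fingers, y is the direction in which the jaws open and shut, and the axes are right-handed (so a half turn about x gives the same grasp; the last joint's range is limited). The gripper opens to 85 mm and grips with 20 to 120 N. Pads are 22 mm wide; open, the fingers measure 114 mm over their backs; the gripper's body (76 mm by 85 mm) begins 54 mm behind the grasp point. The pads swing forward as they close: fully open they stand 13 mm farther back than shut.
Start: joints at [-1.235, 0.689, -0.195, 1.565, 0.157, 0.902, -0.215], TCP at [0.186, 0.597, 0.231] pointing down, gripper open.
Joint ranges: [-3.01, 3.01], [-0.46, 2.08], [-1.47, 1.51], [0.13, 2.56], [-1, 4.14], [0.04, 2.09], [-2.66, 2.66]. Speed limits (rad/s): [2.57, 2.57, 3.14, 3.14, 3.14, 3.14, 3.14].

INTERFACE

Orientations are given as a unit quaternion [x, y, z, w].
In Python, from bench import * gives the robot as it stands. The module is installed in compiled form; this text tells all that it offers. Calls block until the motion is done:
- move_ptp(position, orientation): joint-space move of the TCP to a pose.
- movel(position, feed=0.15, rot=None, f_stop=None): straight line of the TCP; rot=None keeps the orientation; feed is the mean speed in m/s. With f_stop (N) it stops when the force on the tool has changed by that much, and returns True; else False.
- move_j(angles): joint-space move.
- command_gripper(opening, grasp_force=None): opening from 0.0 (shut) to 1.0 (fully open); grasp_force is the grip in N (None keeps the last); returns when the fingers have stopped.
- dwell(seconds).
- ik(position, orientation): joint angles nearest the present ones, or None.
- get_obs(): the state.
- get_image(name): name is "side" or "top"; returns a dict with "image" (384x512x3 uint8, red, green, blue), "K" (3x3 intrinsics, pixels), "position" and "attitude" of the camera in the world. Camera axes: x right, y up, looking along -z (the intrinsics and any distortion apply to the point x, -y, -z); pixel columns grow to the right and rows downward; lengths in m; the calibration is good to about 2 mm. A picture is of the moment at which its call begins. There is no depth.
A pose or a line that the arm cannot do raises MotionError and nothing moves.
- finish_job(): hands the job in, once; it reports no verdict.
The state is a dict: "time": time; "joint_pos": joint angles; "qd": joint speeds; "joint_torque": joint torques, N m; "position": TCP position; "tool_rot": TCP orientation; "ft_force": force on the tool from outside, world axes, zero at the start; "ft_torque": the same for the moment, N m; "width": opening from 0.0 (shut) to 1.0 (fully open).
Only numpy, scipy, OpenCV 4.12 (cv2) and the standard library are available. Lean on these libraries where they do the work, as an engineer would, in place of code of your own. Each camera call takes 0.05 s, during which the arm holds its last target.

TASK

Turn the valve's handwheel by its red crank until the yellow forked pointer on its rim stands over the red mark on the far side of the dial, and only then push the red-tabbed lock bolt inward, into the fork, until you feel its nose bear on the rubber seat. Leave it snug against the seat, so that it still presses there when you let go, but press gently, with about ten newtons on the tab and hardly more: never jam it against the fork or force it. Leave the glassware and the other things round about where they stand.

Things in the scene. Friction and masses are not known exactly. Their poses are not given: they have to be found in the camera images.
- valve_base: The metering valve's fixed metal block and plates, foot 170 x 130 x 8 mm, block 110 x 92 x 34 mm, white dial plate of 182 mm diameter (upper face 39 mm above the worktop), a red hose connector out of each side. Origin: on the worktop under the wheel's axis. Its x axis points horizontally from that axis to the red mark and the lock bolt (roughly away from the robot), z up.
- valve_wheel: Black handwheel, 100 mm diameter, 12 mm thick. Origin on its vertical axis, 46 mm above the worktop; its x axis points at the yellow pointer. Turns from 0.5 rad clockwise (from above) of the red mark to 2.3 rad anticlockwise of it; starts 0.8 to 1.7 rad anticlockwise, so turn it clockwise. Friction of about 0.2 N m (5 N at the crank) holds it where it is left.
- pointer (a point): Middle of the pointer: a yellow fork of two prongs on the wheel's rim, 82 mm from its axis, 52 mm above the worktop. The slot is 11 mm wide, flaring to about 17 mm at its open outer end 86 mm from the axis. Its bottom is a black rubber seat, with its face somewhere from 52 to 74 mm from the axis, screwed in or out differently each time and not measured.
- red_mark (a point): The point 82 mm from the wheel's axis right above the red mark on the dial plate, at the height of the pointer; the pointer is set when it coincides with this point. Axes as valve_base.
- crank_mid (a point): Half-way up the upright red crank handle on the wheel: a freely spinning round grip, 17 mm diameter, its top 18 mm above this point and its lower end 22 mm below it (102 and 62 mm above the worktop), 38 mm from the wheel's axis, opposite the pointer.
- lock_bolt: Steel lock bolt with red tab on the far side of the dial; it slides level along the valve's x axis, locked being nearer the wheel. Axes as valve_base; its origin is on the wheel's axis when the bolt is drawn fully out, and moves with it. Inward travel up to 50 mm; it starts 0 to 6 mm in. Slide friction of about 5 N holds it where it is left.
- bolt_nose (a point): Tip of the bolt's rounded nose, 9 mm wide and 10 mm high, at the pointer's height: 99 mm from the wheel's axis when drawn fully out. The nose fits the straight part of the fork's slot (from 81 mm inward) with 1 mm to spare on each side; if it stops with its tip more than 76 mm from the axis, it has caught on a prong and the wheel needs a small correction. Rubber seat and nose together give about 1 mm at 9 N.
- bolt_tab (a point): The bolt's upright red tab, 12 mm thick (along the slide), 26 mm wide, 30 mm high; this point is at its middle across and along the slide, 13 mm below its top edge (which is 85 mm above the worktop), 38 mm farther out than the nose's tip. The rails and dial below it are lower than 51 mm. Push on its outer face, or pinch it.
- flask: Conical glass flask, 115 mm diameter, 201 mm high, bystander. Origin under its centre.
- blue_bottle: Small clear bottle with blue cap, 56 mm diameter, 105 mm high, bystander. Origin under its centre.
- ring_lid: Red ring-shaped lid, 114 mm diameter, 40 mm high, bystander. Origin under its centre.
- tape: Brown roll of tape lying flat, 89 mm diameter, 19 mm high, bystander. Origin under its centre.
- brown_bottle: Brown dropper bottle, 47 mm wide, 132 mm high, bystander. Origin under its centre.

How it is judged:
On the way, in this order (a step that is already met when the one before it is completed fails the run):
1. the pointer stands over the red mark (within 4 mm), the wheel at rest, the bolt still outside the fork (y of pointer in the frame of red_mark between -0.004 and 0.004 m and x of pointer in the frame of red_mark above -0.01 m and angular speed of valve_wheel below 0.1 rad/s and x of bolt_nose in the frame of valve_base above 0.087 m), for 0.2 s.
2. the bolt's nose is in the fork and bears on the seat (x of bolt_nose in the frame of valve_wheel below 0.076 m and contact force between lock_bolt and valve_wheel above 2 N), for 0.1 s.
At the end, for the whole second after the job is handed in: The pointer stands within 3 mm of the red mark, the bolt's nose is inside the fork and still presses on the wheel's seat with more than 2 N, and wheel and bolt are at rest (all of step 2 and y of pointer in the frame of red_mark between -0.003 and 0.003 m and x of pointer in the frame of red_mark above -0.01 m and angular speed of valve_wheel below 0.05 rad/s and linear speed of lock_bolt below 0.005 m/s); the robot touches nothing.
It fails at once if the bolt is forced: it presses on the wheel, fork or seat with more than 9 N (contact force between lock_bolt and valve_wheel above 9 N).
It fails at once if a bystander is pushed more than 15 mm (distance of any of flask, blue_bottle, ring_lid, tape, brown_bottle from where it was at the start of the episode above 0.015 m).
It also fails if it takes over 51 s, if anything falls off the work surface, if the arm or the gripper's body presses on something with over 40 N, if the wrist force passes 120 N, or if a joint passes its speed limit or range.

## Working session

There is one attempt and no reset: what is moved stays moved. The work goes in short steps, each a Python script; the robot and the scene stay as the last script left them, time stands still between calls to the robot, and variables do not carry over. Pictures are saved under pics/ and viewed, and the job is handed in when it is done.

```bash
mkdir -p pics; ls; python3 - <<'E'
from bench import *
import cv2
o=get_obs();print(o['time'],o['position'],o['tool_rot'],o['width'],o['ft_force'])
for n in ("side","top"):
    d=get_image(n);print(n,d.keys(),d['K'],d['position'],d['attitude'],{k:d[k] for k in d if k not in('image','K','position','attitude')})
    cv2.imwrite(f"pics/{n}0.png",cv2.cvtColor(d['image'],cv2.COLOR_RGB2BGR))
E
```

```text
pics
0.0 [0.18562764 0.59609186 0.23047671] [ 0.10560659  0.69912629 -0.10693553  0.69902394] 0.9966303924950147 [ 0.78624463 -0.18534536  0.36883581]
side dict_keys(['image', 'K', 'position', 'attitude']) [[447.04378467   0.         262.61671372]
 [  0.         447.04378467 194.95347451]
 [  0.           0.           1.        ]] [ 0.2686867  -1.35770254  0.71301747] [ 0.53844833 -0.0685246  -0.08266812  0.8357893 ] {}
top dict_keys(['image', 'K', 'position', 'attitude']) [[435.24271956   0.         247.92176871]
 [  0.         435.24271956 200.59168891]
 [  0.           0.           1.        ]] [ 0.29681027 -0.02091684  1.38560854] [ 0.07858497 -0.07466918 -0.66753362  0.73664631] {}
```

View pics/side0.png

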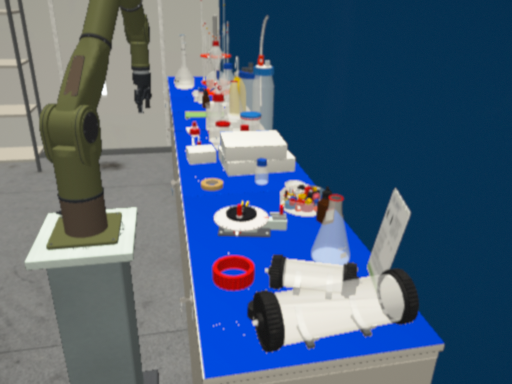

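View pics/top0.png

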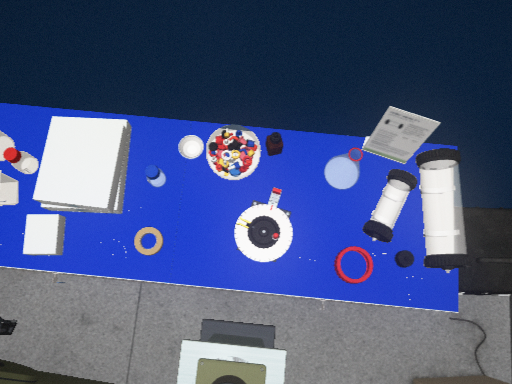

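The top view shows the wheel at about (263,233), the yellow pointer at about (243,225), the crank at (275,236) and the bolt tab at (277,191). I'll zoom in to measure them.

```bash
cat > h.py <<'E'
from bench import *
import numpy as np, cv2
from scipy.spatial.transform import Rotation as R
def ray(d,u,v):
    K=d['K'];p=np.array([(u-K[0,2])/K[0,0],-(v-K[1,2])/K[1,1],-1.])
    return np.array(d['position']),R.from_quat(d['attitude']).apply(p)
def onz(d,u,v,z):
    o,r=ray(d,u,v);return o+r*(z-o[2])/r[2]
def proj(d,P):
    p=R.from_quat(d['attitude']).inv().apply(np.array(P)-d['position']);K=d['K']
    return K[0,0]*p[0]/-p[2]+K[0,2], K[1,1]*(-p[1])/-p[2]+K[1,2]
def crop(d,name,x0,y0,w,h,s):
    im=cv2.cvtColor(d['image'],cv2.COLOR_RGB2BGR)[y0:y0+h,x0:x0+w]
    cv2.imwrite(name,cv2.resize(im,None,fx=s,fy=s,interpolation=cv2.INTER_NEAREST))
E
python3 - <<'E'
from h import *
d=get_image("top");crop(d,"pics/t1.png",225,175,80,95,6)
s=get_image("side");crop(s,"pics/s1.png",205,190,90,55,8)
np.save("d0.npy",np.array([d,s],dtype=object),allow_pickle=True)
im=d['image'].astype(int);r,g,b=im[...,0],im[...,1],im[...,2]
def blobs(m,nm,dd,box):
    m=m.astype(np.uint8);M=np.zeros_like(m);x0,y0,x1,y1=box;M[y0:y1,x0:x1]=m[y0:y1,x0:x1]
    n,l,st,c=cv2.connectedComponentsWithStats(M)
    for i in range(1,n):
        if st[i,4]>1: print(nm,st[i],c[i])
bx=(225,180,305,270)
blobs((r>120)&(g<90)&(b<90),"red",d,bx)
blobs((r>130)&(g>110)&(b<100),"yel",d,bx)
blobs((r>180)&(g>180)&(b>170),"white",d,bx)
blobs((r<70)&(g<70)&(b<70),"black",d,bx)
im=s['image'].astype(int);r,g,b=im[...,0],im[...,1],im[...,2]
bx=(205,190,295,245)
blobs((r>120)&(g<90)&(b<90),"sred",d,bx)
blobs((r>130)&(g>110)&(b<100),"syel",d,bx)
E
```

```text
red [274 188   3   2   3] [275.         188.66666667]
red [273 190   8   4  18] [276.5        191.55555556]
red [274 233   5   6  19] [275.73684211 235.21052632]
white [ 234  193   59   69 1850] [264.03081081 231.54432432]
white [263 231   2   2   3] [263.33333333 231.33333333]
black [267 229   1   2   2] [267.  229.5]
black [265 235   2   2   2] [265.5 235.5]
black [253 239   3   3   4] [254.25 240.  ]
sred [287 192   1   2   2] [287.  192.5]
sred [290 199   5   3  13] [292.30769231 200.        ]
sred [237 205   5  11  51] [239. 210.]
sred [280 205   3  10  25] [281.04 209.64]
syel [287 192   8   4  18] [290.77777778 194.        ]
syel [285 197   3   3   7] [286.         198.28571429]
syel [241 202   2   3   4] [241.75 203.25]
syel [246 202   3   4   7] [246.85714286 203.71428571]
```

```bash
sleep 1
```

```text
(no output)
```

View pics/t1.png

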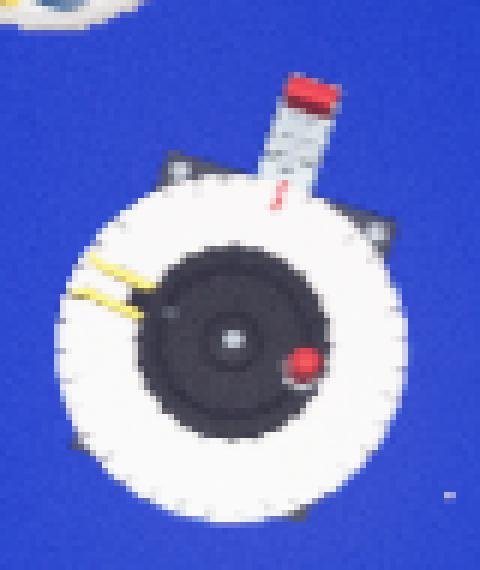

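View pics/s1.png

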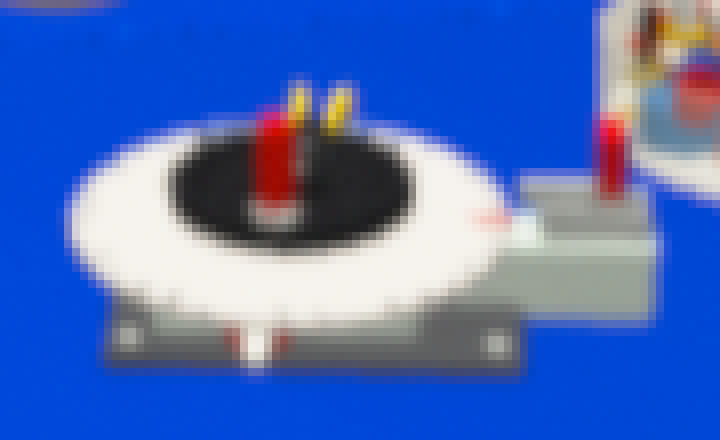

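```bash
cat >> h.py <<'E'
from scipy.optimize import least_squares
def circ(d,mask,z,rad=None):
    c=max(cv2.findContours(mask.astype(np.uint8),cv2.RETR_EXTERNAL,cv2.CHAIN_APPROX_NONE)[0],key=cv2.contourArea)[:,0]
    return c
def radial(d,c0,r0,z,thr,chan,angs,span=.012):
    # edge points along radial lines on plane z, by subpixel threshold crossing
    im=d['image'][...,chan].astype(np.float32);out=[]
    for a in angs:
        rr=np.linspace(r0-span,r0+span,81)
        uv=np.array([proj(d,[c0[0]+q*np.cos(a),c0[1]+q*np.sin(a),z]) for q in rr],np.float32)
        v=cv2.remap(im,uv[:,0].reshape(1,-1),uv[:,1].reshape(1,-1),cv2.INTER_LINEAR)[0]
        s=np.where(np.diff(np.sign(v-thr))!=0)[0]
        if len(s)==1: out.append((c0[0]+rr[s[0]]*np.cos(a),c0[1]+rr[s[0]]*np.sin(a)))
    return np.array(out)
def fitc(p):
    f=least_squares(lambda q:np.hypot(p[:,0]-q[0],p[:,1]-q[1])-q[2],[*p.mean(0),.09],loss='soft_l1',f_scale=.001)
    return f.x,np.sqrt(np.mean(f.fun**2)),len(p)
E
python3 - <<'E'
from h import *
d,s=np.load("d0.npy",allow_pickle=True)
A=np.linspace(-np.pi,np.pi,180)
print("tcp R",R.from_quat(get_obs()['tool_rot']).as_matrix().round(3))
c=onz(d,263.3,231.8,.039);print(c)
for it in range(3):
    f,e,n=fitc(radial(d,c,.091,.039,120,0,A));c=f;print("top dial",f,e,n)
w=c
for it in range(3):
    f,e,n=fitc(radial(d,w,.05,.052,140,0,A));w=f;print("top wheel",f,e,n)
cs=onz(s,240,217,.039);print(cs)
for it in range(3):
    f,e,n=fitc(radial(s,cs,.091,.039,120,0,A));cs=f;print("side dial",f,e,n)
print("hub",onz(d,263.3,231.3,.058))
def p6(x,y): return 225+(x+.5)/6-.5,175+(y+.5)/6-.5
def ang(P): return np.arctan2(P[1]-c[1],P[0]-c[0])
# red mark
im=d['image'].astype(float)
def wc(w,box):
    x0,y0,x1,y1=box;y,x=np.mgrid[y0:y1,x0:x1];w=np.clip(w[y0:y1,x0:x1],0,None);return (x*w).sum()/w.sum(),(y*w).sum()/w.sum()
red=im[...,0]-im[...,1:].max(-1)
mk=wc(red-20,(268,203,276,212));tb=wc(red-40,(270,185,285,196));ck=wc(red-40,(270,231,281,241))
print(mk,tb,ck)
M=onz(d,*mk,.039);print("mark",M,ang(M),np.hypot(*(M[:2]-c[:2])))
T=onz(d,*tb,.083);print("tab",T,ang(T),np.hypot(*(T[:2]-c[:2])))
C=onz(d,*ck,.1);print("crank",C,ang(C),np.hypot(*(C[:2]-c[:2])))
yel=np.minimum(im[...,0],im[...,1])-im[...,2]
yp=wc(yel-40,(233,213,255,232));P=onz(d,*yp,.056);print("ptr",yp,P,ang(P),np.hypot(*(P[:2]-c[:2])))
# side: tab top centre by two views
tb2=(281,205);print("side tab top", onz(s,281,205,.085), "crank side top",onz(s,239,204.5,.102))
for nm,uv,z in (("brownb",(275,136),.13),("flask",(342,170),.0)):
    print(nm,onz(d,*uv,z))
E
```

```text
tcp R [[-0.     0.297  0.955]
 [-0.001  0.955 -0.297]
 [-1.    -0.001  0.   ]]
[ 0.49871206 -0.05620364  0.039     ]
top dial [ 0.49765738 -0.05575001  0.09200667] 0.0021539009721896476 171
top dial [ 0.49763771 -0.05572715  0.09198143] 0.002038655271264273 170
top dial [ 0.49764949 -0.05573366  0.09197474] 0.0020356531429482445 170
top wheel [ 0.497742   -0.05585026  0.0495342 ] 0.0014519233939711048 163
top wheel [ 0.49775921 -0.05584494  0.0495174 ] 0.0014246384445516247 163
top wheel [ 0.49775063 -0.05582223  0.04952955] 0.0015444991657927543 164
[ 0.49134982 -0.06066685  0.039     ]
side dial [ 0.49572476 -0.06264462  0.09506323] 0.0031779710648634314 103
side dial [ 0.49653164 -0.06292697  0.09572349] 0.003395501246091672 102
side dial [ 0.49643473 -0.06297773  0.09569053] 0.0031583861140708843 102
hub [ 0.49740772 -0.05556609  0.058     ]
(np.float64(271.07272727272726), np.float64(207.19480519480518)) (np.float64(276.49175627240146), np.float64(190.03405017921148)) (np.float64(275.38231917336395), np.float64(234.78817451205512))
mark [ 0.5791626  -0.07358389  0.039     ] -0.21558286386791087 0.08344469636486765
tab [ 0.62537708 -0.08383407  0.083     ] -0.21655284359922142 0.13078214453762688
crank [ 0.48417902 -0.09118098  0.1       ] -1.9339555608795074 0.037920522793264966
ptr (np.float64(243.835020242915), np.float64(222.70394736842104)) [0.51849023 0.00673245 0.056     ] 1.248776364681599 0.06585098405764625
side tab top [ 0.62240649 -0.08633724  0.085     ] crank side top [ 0.48188527 -0.09586186  0.102     ]
brownb [ 0.78246874 -0.06282252  0.13      ]
flask [ 0.7359503 -0.298321   0.       ]
```

```bash
cat >> h.py <<'E'
C0=np.array([.4977,-.0562]);AM=-.216
def quat(ya):  # tool down, jaw direction at world angle ya
    x=np.array([0,0,-1.]);y=np.array([np.cos(ya),np.sin(ya),0]);return R.from_matrix(np.array([x,y,np.cross(x,y)]).T).as_quat()
def cp(a,z,c=C0,r=.038): return [c[0]+r*np.cos(a),c[1]+r*np.sin(a),z]
E
python3 - <<'E'
from h import *
for off in (-np.pi/2,np.pi/2):
  for k in np.linspace(0,-1.42,4):
    a=-1.934+k
    j=ik(cp(a,.068),quat(a+off));print(off,k,None if j is None else np.round(j,2))
for off in (0,np.pi/2,-np.pi/2,np.pi):
    j=ik([.64,-.087,.062],quat(AM+off));print("push",off,None if j is None else np.round(j,2))
E
```

```text
-1.5707963267948966 0.0 [ 0.59  0.95 -0.87  2.06  1.17  0.74  1.72]
-1.5707963267948966 -0.47333333333333333 [ 0.58  0.94 -0.86  2.11  1.21  0.71  1.18]
-1.5707963267948966 -0.9466666666666667 [ 0.44  0.87 -0.65  2.15  1.14  0.53  0.73]
-1.5707963267948966 -1.42 [ 0.22  0.81 -0.35  2.16  0.92  0.32  0.44]
1.5707963267948966 0.0 [ 0.11  0.81 -0.03  2.09  0.09  0.25 -0.36]
1.5707963267948966 -0.47333333333333333 [ 0.06  0.8   0.03  2.14 -0.11  0.2  -0.65]
1.5707963267948966 -0.9466666666666667 [-0.01  0.8   0.08  2.17 -0.34  0.18 -0.93]
1.5707963267948966 -1.42 [-0.09  0.81  0.16  2.18 -0.62  0.2  -1.16]
push 0 [ 0.08  0.93 -0.03  1.62  0.04  0.59 -0.19]
push 1.5707963267948966 [ 0.31  0.97 -0.48  1.6   0.61  0.72  0.9 ]
push -1.5707963267948966 [-0.14  0.98  0.4   1.63 -0.56  0.65 -1.24]
push 3.141592653589793 [ 0.47  1.06 -0.81  1.6   0.92  0.91  2.24]
```

```bash
python3 - <<'E'
from h import *
a=-1.934
command_gripper(.5,30)
move_ptp(cp(a,.19),quat(a-np.pi/2))
print(get_obs()['time'])
movel(cp(a,.068),feed=.12)
o=get_obs();print(o['time'],o['position'],o['ft_force'])
d=get_image("top");crop(d,"pics/t2.png",225,175,80,95,6)
s=get_image("side");crop(s,"pics/s2.png",195,150,100,90,7)
E
```

```text
3.35
4.5167 [ 0.48461823 -0.09163105  0.06847165] [-0.43064845 -0.91657366  0.29820429]
```

```bash
sleep 4
```

```text
(no output)
```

View pics/s2.png

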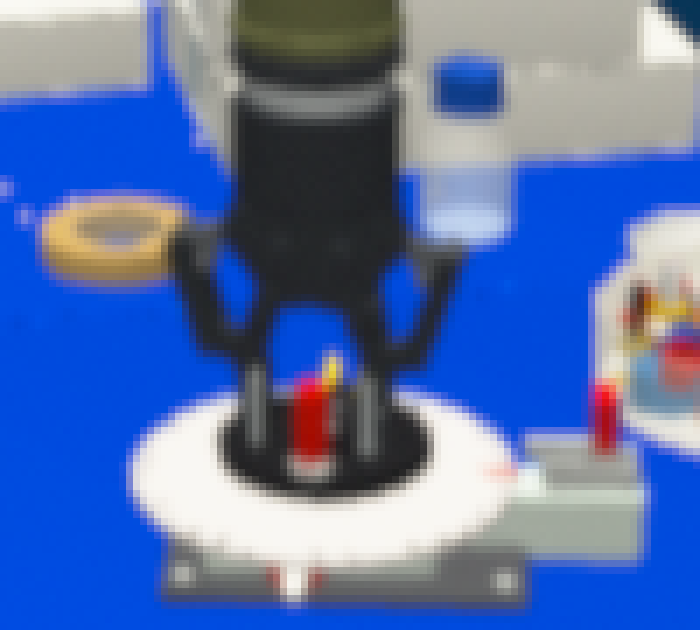

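View pics/t2.png

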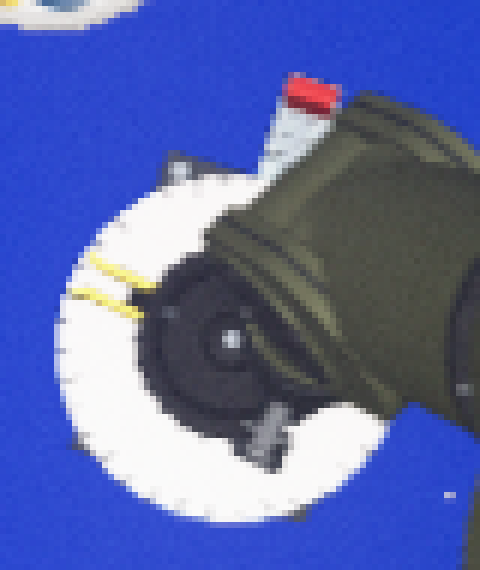

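The crank stands between the jaws, centred at about (310,430) in the side crop. Next I grip it and turn along the arc.

```bash
python3 - <<'E'
from h import *
command_gripper(0.0,25)
o=get_obs();print(o['time'],o['position'],o['width'],o['ft_force'].round(2))
a0=-1.934;a1=AM-np.pi
N=10
for k in range(1,N+1):
    a=a0+(a1-a0)*k/N
    movel(cp(a,.068),feed=.04,rot=quat(a-np.pi/2))
    o=get_obs();f=o['ft_force'];rad=np.array([np.cos(a),np.sin(a)]);tan=np.array([np.sin(a),-np.cos(a)])
    print(round(o['time'],2),round(a,3),np.round(o['position'],4),"rad %.2f tan %.2f z %.2f"%(f[:2]@rad,f[:2]@tan,f[2]))
    if np.linalg.norm(f)>45: print("STOP");break
s=get_image("side");crop(s,"pics/s3.png",195,150,100,90,7)
E
```

```text
4.9583 [ 0.4840004  -0.0917015   0.06840611] 0.1900019244712553 [-1.83 -0.34  5.36]
5.25 -2.076 [ 0.481  -0.0905  0.0685] rad 1.69 tan -5.53 z 3.29
5.54 -2.219 [ 0.4758 -0.0879  0.0685] rad 2.29 tan -4.51 z 4.34
5.83 -2.361 [ 0.4712 -0.0845  0.0684] rad 2.14 tan -5.05 z 5.54
6.12 -2.503 [ 0.4672 -0.0805  0.0684] rad 2.22 tan -3.97 z 7.66
6.42 -2.646 [ 0.4639 -0.0759  0.0684] rad 3.15 tan -3.80 z 7.47
6.71 -2.788 [ 0.4613 -0.0709  0.0684] rad 1.43 tan -4.29 z 7.58
7.0 -2.931 [ 0.4595 -0.0657  0.0684] rad 1.17 tan -3.98 z 9.25
7.29 -3.073 [ 0.4586 -0.0602  0.0683] rad 1.88 tan -3.97 z 9.63
7.58 -3.215 [ 0.4584 -0.0547  0.0683] rad 1.20 tan -4.15 z 8.92
7.88 -3.358 [ 0.4591 -0.0492  0.0683] rad 1.59 tan -3.71 z 9.00
```

```bash
sleep 6
```

```text
(no output)
```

View pics/s3.png

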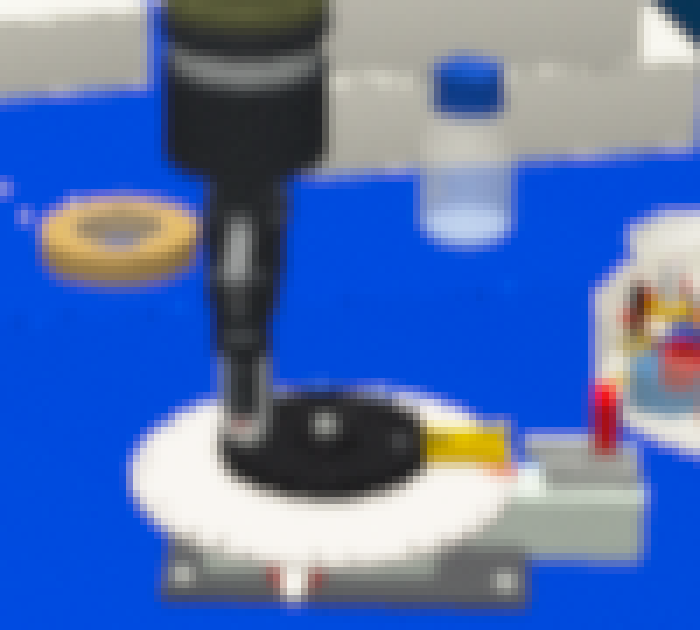

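```bash
python3 - <<'E'
from h import *
d=get_image("top");crop(d,"pics/t3.png",225,175,80,95,6)
o=get_obs();print(o['time'],o['position'],o['width'],o['ft_force'].round(2))
E
```

```text
7.975 [ 0.45907026 -0.04927403  0.06832661] 0.1893735171570008 [-1.37 -3.74  9.8 ]
```

```bash
sleep 2
```

```text
(no output)
```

View pics/t3.png

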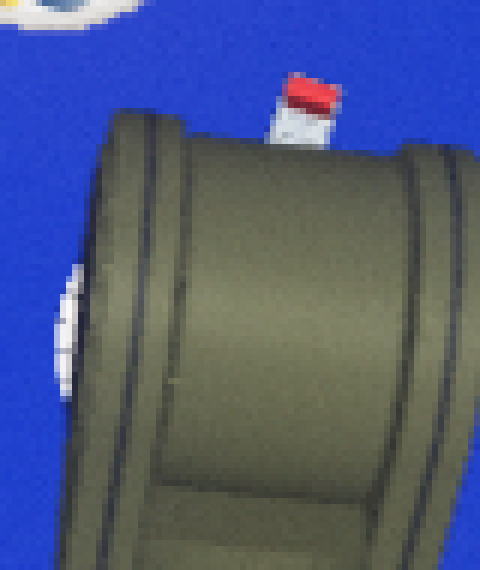

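```bash
python3 - <<'E'
from h import *
a=AM-np.pi-.035
movel(cp(a,.068),feed=.02,rot=quat(a-np.pi/2)); 
o=get_obs();p=o['position']-np.r_[C0,0];print(o['time'],p,np.arctan2(p[1],p[0])-2*np.pi,AM-np.pi,o['ft_force'].round(2))
command_gripper(.45)
movel(cp(a,.16),feed=.2)
o=get_obs();print(o['time'])
move_ptp([.42,.28,.25],quat(a-np.pi/2))
print(get_obs()['time'])
d=get_image("top");crop(d,"pics/t4.png",225,175,80,95,6)
s=get_image("side");crop(s,"pics/s4.png",205,190,90,55,8)
np.save("d4.npy",np.array([d,s],dtype=object),allow_pickle=True)
E
```

```text
8.225 [-0.03837563  0.00795599  0.06835233] -3.3460155881876443 -3.3575926535897933 [-2.4  -3.33 10.16]
9.175
10.4667
```

```bash
sleep 6
```

```text
(no output)
```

View pics/t4.png

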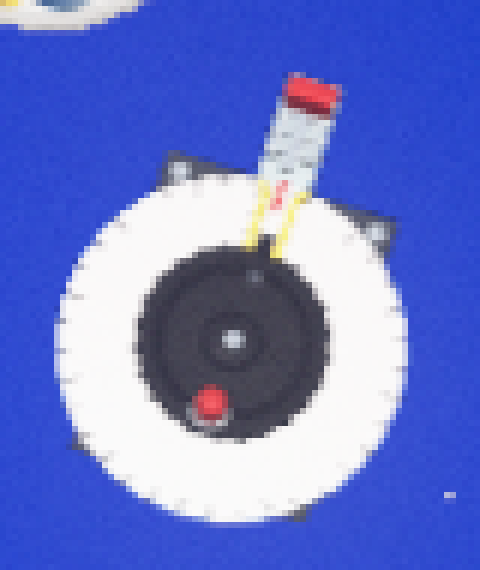

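View pics/s4.png

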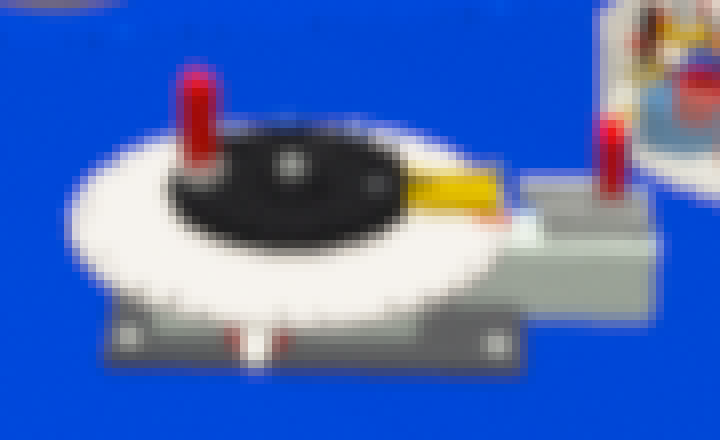

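```bash
cat >> h.py <<'E'
def prof(d,c,r,z,fn,a0,a1,n=241):
    A=np.linspace(a0,a1,n);uv=np.array([proj(d,[c[0]+r*np.cos(a),c[1]+r*np.sin(a),z]) for a in A],np.float32)
    im=cv2.remap(d['image'].astype(np.float32),uv[None,:,0],uv[None,:,1],cv2.INTER_LINEAR)[0]
    return A,fn(im)
def measure(d,c=(.4977,-.0562)):
    yel=lambda i:np.clip(np.minimum(i[:,0],i[:,1])-i[:,2]-25,0,None)
    red=lambda i:np.clip(i[:,0]-np.maximum(i[:,1],i[:,2])-12,0,None)*(i[:,1]-i[:,2]<25)
    out=[]
    for r in np.arange(.058,.082,.003):
        A,w=prof(d,c,r,.055,yel,AM-.35,AM+.35)
        # two lobes around the weighted middle
        m=(A*w).sum()/w.sum();L=w*(A<m);Rr=w*(A>=m)
        l=(A*L).sum()/L.sum();q=(A*Rr).sum()/Rr.sum();out.append((r,l,q,(l+q)/2,r*(q-l)))
    out=np.array(out);mk=[]
    for r in (.08,.082,.084,.086,.088):
        A,w=prof(d,c,r,.039,red,AM-.06,AM+.06);mk.append((A*w).sum()/w.sum() if w.sum()>0 else np.nan)
    return out,np.array(mk)
E
python3 - <<'E'
from h import *
d,s=np.load("d4.npy",allow_pickle=True);d0,_=np.load("d0.npy",allow_pickle=True)
np.set_printoptions(precision=4,suppress=True)
for c in ((.4977,-.0562),(.49765,-.0557)):
    o,m=measure(d,c);print(o);print("mark",m); _,m0=measure(d0,c);print("mark0",m0)
im=d['image'].astype(float)
def wc(w,box):
    x0,y0,x1,y1=box;y,x=np.mgrid[y0:y1,x0:x1];w=np.clip(w[y0:y1,x0:x1],0,None);return (x*w).sum()/w.sum(),(y*w).sum()/w.sum()
red=im[...,0]-im[...,1:].max(-1)
ck=wc(red-40,(253,236,265,249));C=onz(d,*ck,.1);v=C[:2]-[.49765,-.0557];print("crank",ck,C,np.hypot(*v),np.arctan2(v[1],v[0])-np.pi)
tb=wc(red-40,(270,185,285,196));T=onz(d,*tb,.083);v=T[:2]-[.49765,-.0557];print(tb,"tab",T,np.hypot(*v),np.arctan2(v[1],v[0]))
E
```

```text
[[ 0.058  -0.3444 -0.0861 -0.2153  0.015 ]
 [ 0.061  -0.3485 -0.0892 -0.2189  0.0158]
 [ 0.064  -0.3402 -0.0915 -0.2158  0.0159]
 [ 0.067  -0.3368 -0.1028 -0.2198  0.0157]
 [ 0.07   -0.3396 -0.1089 -0.2243  0.0161]
 [ 0.073  -0.3274 -0.1125 -0.22    0.0157]
 [ 0.076  -0.3214 -0.1168 -0.2191  0.0156]
 [ 0.079  -0.3291 -0.1202 -0.2247  0.0165]]
mark [-0.2116 -0.2113 -0.2065 -0.205  -0.2102]
mark0 [-0.2139 -0.2135 -0.2085 -0.2067 -0.2113]
[[ 0.058  -0.3523 -0.0946 -0.2235  0.0149]
 [ 0.061  -0.3555 -0.0976 -0.2265  0.0157]
 [ 0.064  -0.3482 -0.0989 -0.2236  0.016 ]
 [ 0.067  -0.3433 -0.1095 -0.2264  0.0157]
 [ 0.07   -0.3467 -0.1157 -0.2312  0.0162]
 [ 0.073  -0.3353 -0.1193 -0.2273  0.0158]
 [ 0.076  -0.3273 -0.123  -0.2251  0.0155]
 [ 0.079  -0.3342 -0.1263 -0.2303  0.0164]]
mark [-0.2174 -0.2176 -0.2129 -0.2102 -0.2152]
mark0 [-0.2198 -0.2196 -0.2149 -0.2121 -0.2163]
crank (np.float64(259.7963932518906), np.float64(241.55322862129145)) [ 0.4595 -0.0469  0.1   ] 0.03913223480621101 -0.2269638805405827
(np.float64(276.4842180774749), np.float64(190.03909612625537)) tab [ 0.6254 -0.0838  0.083 ] 0.13076636858947263 -0.21667234990665973h.py:47: RuntimeWarning: invalid value encountered in scalar divide
  m=(A*w).sum()/w.sum();L=w*(A<m);Rr=w*(A>=m)
h.py:48: RuntimeWarning: invalid value encountered in scalar divide
  l=(A*L).sum()/L.sum();q=(A*Rr).sum()/Rr.sum();out.append((r,l,q,(l+q)/2,r*(q-l)))
```

The pointer is about 0.01 rad (0.8 mm) past the mark, inside the tolerance. The bolt tab hasn't moved from 0.131 m, so its nose is near 93 mm. Next I push with the fingers shut, watching the force.

```bash
cat > push.py <<'E'
from h import *
import json
C=np.array([.49765,-.0557]);am=-.2157;u=np.array([np.cos(am),np.sin(am)])
def P(r,z): return [*(C+r*u),z]
E
python3 - <<'E'
from push import *
q=quat(am+np.pi/2)
move_ptp(P(.178,.18),q)
command_gripper(0.0,20)
movel(P(.178,.062),feed=.12)
movel(P(.158,.062),feed=.05)
dwell(.2)
fs=[]
for i in range(8):
    fs.append(get_obs()['ft_force']);dwell(.02)
f0=np.mean(fs,0);print("base",f0,np.std(fs,0),get_obs()['time'],get_obs()['position'])
np.save("f0.npy",f0)
d=get_image("top");crop(d,"pics/t5.png",225,165,80,95,6)
s=get_image("side");crop(s,"pics/s5.png",205,150,100,85,7)
E
```

```text
base [0.02969707 0.00632584 0.12877278] [0.61405776 0.331998   0.28258558] 14.7 [ 0.65217746 -0.08955162  0.06195276]
```

```bash
sleep 6
```

```text
(no output)
```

View pics/s5.png

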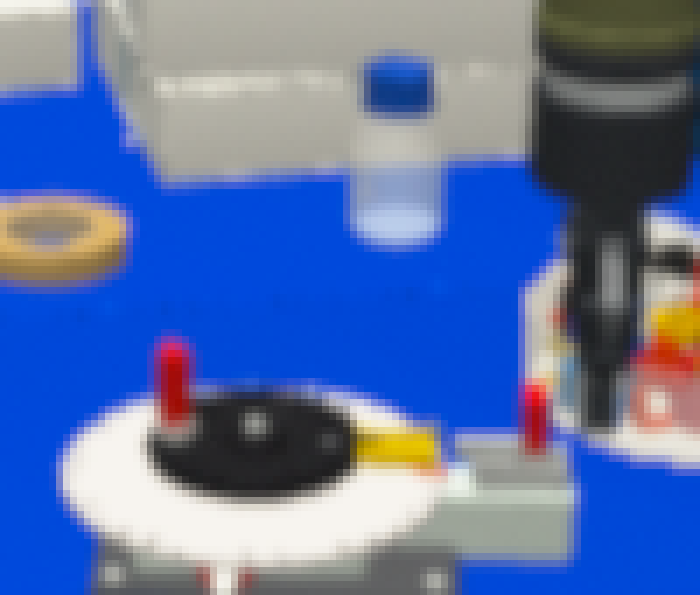

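```bash
python3 - <<'E'
from push import *
f0=np.load("f0.npy")
def F(n=3):
    v=[]
    for i in range(n):
        v.append((get_obs()['ft_force'][:2]-f0[:2]));dwell(.012)
    m=np.mean(v,0);return m@u, m@np.array([-u[1],u[0]])
r=.158;log=[];fr=[]
t0=get_obs()['time']
while r>.100:
    r-=.0006
    st=movel(P(r,.062),feed=.012,f_stop=6)
    fn,ft=F();o=get_obs();ra=(o['position'][:2]-C)@u
    log.append((round(o['time'],2),round(r,4),round(ra,4),round(fn,1),round(ft,1),st))
    lim=9.2
    if fn>7.5:
        fn,ft=F(6);log[-1]+=(round(fn,1),)
    if fn>lim or o['time']-t0>17: break
for l in log[::1]: print(*l)
E
```

```text
15.07 0.1574 0.1574 0.2 0.1 False
15.35 0.1568 0.1567 0.9 -0.1 False
15.62 0.1562 0.1562 0.3 0.1 False
15.9 0.1556 0.1556 -0.8 -0.2 False
16.18 0.155 0.155 -0.4 0.2 False
16.45 0.1544 0.1544 -0.2 -0.7 False
16.73 0.1538 0.1538 -0.0 0.2 False
17.0 0.1532 0.1532 0.1 0.3 False
17.27 0.1526 0.1526 -0.1 -0.1 False
17.55 0.152 0.152 -0.1 -0.2 False
17.82 0.1514 0.1514 0.1 0.5 False
18.1 0.1508 0.1508 -0.1 -0.3 False
18.38 0.1502 0.1501 -0.5 -0.2 False
18.65 0.1496 0.1496 -0.0 -0.4 False
18.93 0.149 0.149 -0.1 -0.1 False
19.2 0.1484 0.1484 0.3 0.2 False
19.48 0.1478 0.1478 0.2 -0.1 False
19.75 0.1472 0.1472 0.2 -0.2 False
20.02 0.1466 0.1467 -0.2 -0.0 False
20.3 0.146 0.1467 1.6 0.1 False
20.57 0.1454 0.1466 5.1 -0.1 False
20.85 0.1448 0.1454 4.9 -0.5 False
21.12 0.1442 0.1446 5.2 0.1 False
21.4 0.1436 0.1439 4.8 0.2 False
21.68 0.143 0.1432 4.5 0.1 False
21.95 0.1424 0.1425 4.9 0.1 False
22.23 0.1418 0.1419 4.9 0.0 False
22.5 0.1412 0.1413 4.9 -0.4 False
22.77 0.1406 0.1407 4.6 -0.3 False
23.05 0.14 0.1401 5.0 0.4 False
23.32 0.1394 0.1395 5.2 0.3 False
23.6 0.1388 0.1388 4.9 -0.1 False
23
[... 313 characters left out ...]
1328 0.1328 4.5 -0.2 False
26.62 0.1322 0.1322 4.7 0.4 False
26.9 0.1316 0.1316 4.6 -0.1 False
27.18 0.131 0.131 4.9 0.2 False
27.45 0.1304 0.1304 4.8 -0.5 False
27.73 0.1298 0.1298 4.3 0.3 False
28.0 0.1292 0.1292 5.2 -0.1 False
28.27 0.1286 0.1286 5.2 -0.5 False
28.55 0.128 0.128 4.8 -0.0 False
28.82 0.1274 0.1274 4.7 0.4 False
29.1 0.1268 0.1268 5.0 0.4 False
29.38 0.1262 0.1262 5.5 0.4 False
29.65 0.1256 0.1256 4.3 -0.3 False
29.93 0.125 0.125 5.2 0.9 False
30.2 0.1244 0.1244 4.9 0.2 False
30.48 0.1238 0.1238 4.8 0.4 False
30.75 0.1232 0.1232 4.7 0.2 False
31.02 0.1226 0.1226 4.7 -0.4 False
31.3 0.122 0.122 5.0 0.2 False
31.57 0.1214 0.1214 4.6 0.3 False
31.85 0.1208 0.1207 4.6 0.3 False
```

```bash
python3 - <<'E'
from push import *
f0=np.load("f0.npy")
def F(n=6):
    v=[]
    for i in range(n):
        v.append((get_obs()['ft_force'][:2]-f0[:2]));dwell(.012)
    m=np.mean(v,0);return m@u, m@np.array([-u[1],u[0]])
o=get_obs();r=(o['position'][:2]-C)@u
st=movel(P(r-.0165,.062),feed=.005,f_stop=3.2)
fn,ft=F();o=get_obs();print(st,o['time'],(o['position'][:2]-C)@u,fn,ft)
E
```

```text
True 33.8667 0.11190205997302802 -0.028512566048943578 -0.0900063749781549
```

```bash
python3 - <<'E'
from push import *
f0=np.load("f0.npy")
def F(n=6):
    v=[]
    for i in range(n):
        v.append((get_obs()['ft_force'][:2]-f0[:2]));dwell(.012)
    m=np.mean(v,0);return m@u, m@np.array([-u[1],u[0]])
o=get_obs();r=(o['position'][:2]-C)@u;print(o['time'],r)
for k in range(10):
    r-=.0003
    movel(P(r,.062),feed=.01,f_stop=5)
    fn,ft=F(5);o=get_obs();print(round(o['time'],2),round(r,4),((o['position'][:2]-C)@u).round(4),round(fn,1),round(ft,1))
    if fn>8.3: break
E
```

```text
33.8667 0.11190205997302802
34.4 0.1116 0.1118 2.1 0.6
34.69 0.1113 0.1118 2.9 0.4
34.98 0.111 0.1117 5.3 0.2
35.27 0.1107 0.1117 5.3 0.4
35.57 0.1104 0.1117 6.6 0.4
35.86 0.1101 0.1117 6.6 0.4
36.15 0.1098 0.1117 6.9 0.4
36.44 0.1095 0.1116 7.5 0.4
36.73 0.1092 0.1116 8.1 0.0
37.02 0.1089 0.1115 8.6 0.3
```

```bash
python3 - <<'E'
from push import *
f0=np.load("f0.npy")
def F(n=6):
    v=[]
    for i in range(n):
        v.append((get_obs()['ft_force'][:2]-f0[:2]));dwell(.012)
    m=np.mean(v,0);return m@u, m@np.array([-u[1],u[0]])
r=.1089
for k in range(6):
    r-=.0003
    movel(P(r,.062),feed=.01,f_stop=5)
    fn,ft=F(6);o=get_obs();print(round(o['time'],2),round(r,4),((o['position'][:2]-C)@u).round(5),round(fn,1),round(ft,1))
    if fn>9.3: break
E
```

```text
37.33 0.1086 0.11144 8.7 0.4
37.62 0.1083 0.11142 9.4 0.1
```

```bash
python3 - <<'E'
from push import *
np.set_printoptions(precision=4,suppress=True)
movel(P(.135,.062),feed=.06)
movel(P(.14,.2),feed=.2)
print(get_obs()['time'])
move_ptp([.42,.28,.25],quat(am+np.pi/2))
print(get_obs()['time'])
d=get_image("top");crop(d,"pics/t6.png",225,175,80,95,6)
s=get_image("side");crop(s,"pics/s6.png",205,190,90,55,8)
np.save("d6.npy",np.array([d,s],dtype=object),allow_pickle=True)
o,m=measure(d,C);print(o[:,3],m)
im=d['image'].astype(float)
def wc(w,box):
    x0,y0,x1,y1=box;y,x=np.mgrid[y0:y1,x0:x1];w=np.clip(w[y0:y1,x0:x1],0,None);return (x*w).sum()/w.sum(),(y*w).sum()/w.sum()
red=im[...,0]-im[...,1:].max(-1)
ck=wc(red-40,(253,236,265,249));Q=onz(d,*ck,.1);v=Q[:2]-C;print("crank",np.hypot(*v),np.arctan2(v[1],v[0])-np.pi)
tb=wc(red-40,(266,190,282,206));T=onz(d,*tb,.083);v=T[:2]-C;print(tb,"tab",np.hypot(*v),np.arctan2(v[1],v[0]))
E
```

```text
39.0583
40.6333
[-0.2249 -0.2272 -0.2263 -0.2254 -0.2286 -0.2244 -0.2265 -0.2274] [nan nan nan nan nan]
crank 0.03916327266351425 -0.22785075082221873
(np.float64(273.1268115942029), np.float64(200.6554347826087)) tab 0.09555686700606864 -0.2179989314134874
```

```bash
sleep 5
```

```text
(no output)
```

View pics/t6.png

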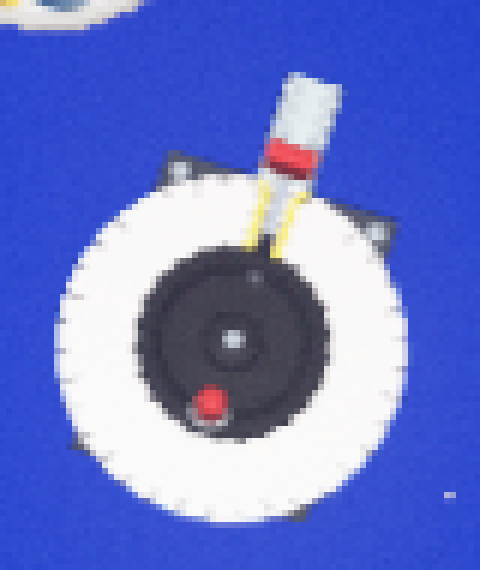

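View pics/s6.png

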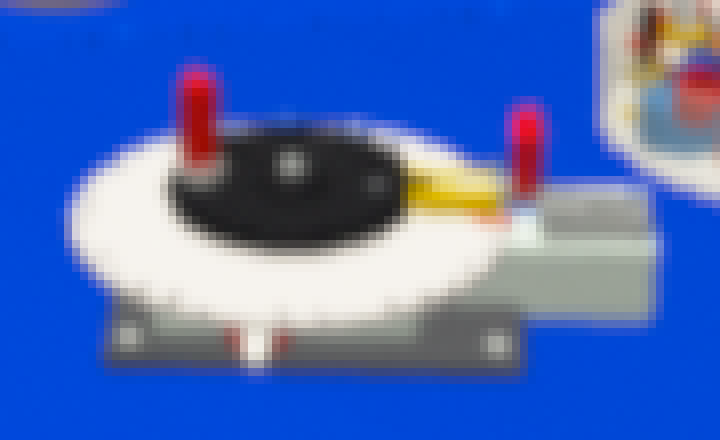

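```bash
python3 -c "
from bench import *
finish_job();print(get_obs()['time'])"
```

```text
the job is handed in; nothing more can be done
the job is handed in; nothing more can be done
```

I turned the wheel clockwise by its crank to the red mark, then pushed the lock bolt into the fork until it bore on the rubber seat. The job was handed in at about 40.7 s of the 51 s limit, with no verdict reported.

- **Pointer:** The last top view put the pointer about 0.01 rad past the mark, roughly 0.8 mm at the rim. The reading was the same before and after the push. In the last picture the bolt covered the mark, so I compared against the mark's earlier position.
- **Bolt:** The nose tip is about 58 mm from the axis, well inside the fork. It went in with a steady 4.8 N of sliding friction and did not catch on a prong.
- **Force:** I stopped pushing at 9.4 N on the tab, so by subtraction about 4.6 N went into the seat. Sliding friction should hold most of that now the robot has let go, but I couldn't measure this directly.
- **Disagreement:** My first push against the seat stopped on its force limit and then read about 0 N. The arm had relaxed off the tab, so I pressed again in small steps to 9.4 N. The peak force at that first stop was not recorded.
- **Camera offset:** The side camera placed things about 2–7 mm away from the top camera's positions. I worked from the top view.
- **Surroundings:** The arm touched only the crank and the tab, as far as the forces and cropped pictures show. I did not measure the glassware and other bystanders again at the end.

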